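# Load the stage insert under the imager's lamp

### The job

Fit the white stage insert into the desk-top imager: slide it lengthwise along the stage, between the side guides and under their lips and the lamp, until it is fully home against the back stop. Then swing the retaining lever fully across in front of it so that it cannot slide out. Do not knock the lamp, and leave the dish and the objective where they are.

Things in the scene. Friction and masses are not known exactly. Their poses are not given: they have to be found in the camera images.
- stage_insert: White frame plate, 100 x 170 x 8 mm (x, y, z), flat on the desk, both ends alike. Origin: centre of its underside; y its long axis, z up. A sunk window (x -30 to 30, y -45 to 45 mm) has a thin pane, its top 3 mm above the underside. Each short end is thus a bar 40 mm wide (y 45 to 85), which can be taken from above with one finger in the window, the other outside the end. 60 g.
- imager: Low white desk-top imager, fixed; flat metal stage 45 mm above the desk. Origin: on the desk, below the lamp's axis; x is the direction in which the insert slides in, z up. Base from x -146 to 126, y -79 to 79 mm. The stage is open and flat from x -146 to -84; the guides follow.
- lamp: Black round lamp (42 mm across, x and y -21 to 21) over the middle of the stage, on a white arm 44 mm wide that comes forward from a column behind the back stop (x 95 to 125). Frame as the imager's. Underside 32 mm above the stage; tops of lamp and arm 67 mm, of the column 72 mm above the stage.
- stage_home (a point): Point on the stage's surface under the lamp, where the centre of the insert's underside comes when home; axes as the imager's. The back stop's face is 85.5 mm beyond it (+x), 13 mm high.
- retaining_lever (a joint): Flat lever swinging about an upright pivot at a front corner of the stage. At 0 it points straight out of the mouth (imager -x), below 0 farther outward, clear of the insert; at 1.57 rad it is fully across (points to imager +y), 3 mm in front of an insert that is home. Stops at -0.5 and 1.58; stays where left. Bar 10 mm wide, 50 mm long, 2.5 to 10.5 mm above the stage.
- lever_pivot (a point): Pivot axis of the lever, on the stage's surface, at imager x -93, y -68 mm.
- lever_knob (a point): Top centre of the lever's upright black knob, 13 mm thick, 45 mm from the pivot, its top 39 mm above the stage.
- dish: Bystander: clear round culture dish with lid, 58 mm across, 16 mm high, on the desk. Origin: centre of its underside.
- objective: Bystander: white microscope objective standing on the desk, 35 mm across, 50 mm high. Origin: centre of its underside.
- guide_mouth (a point): Point on the stage midway between the front ends of the guides, at imager x -84, y 0. Dark guide walls 13 mm high, inner faces at y -52 and 52, run from x -60 to 90 (imager mm), flared to about 112 mm apart at x -84. Lips reach in 6 mm over the plate's edges from x -35 to 90, with 13 mm of height under them.

How it is judged:
At the end, for the whole second after the job is handed in: The insert lies flat on the stage, right way up, lengthwise between the guides, at rest with its centre within 5 mm sideways and from 6 mm short to 4 mm past the home point, and the lever is at least 1.35 rad across (x of stage_insert in the frame of stage_home between -0.006 and 0.004 m and y of stage_insert in the frame of stage_home between -0.005 and 0.005 m and z of stage_insert in the frame of stage_home between -0.003 and 0.003 m and angle between stage_insert's own z axis and vertical below 0.05 rad and angle between the y axis of stage_insert and the x axis of imager, either way round below 0.05 rad and value of joint retaining_lever above 1.35 rad and linear speed of stage_insert below 0.02 m/s); the robot touches nothing.
It fails at once if the lamp or its arm is knocked (more than 10 N) (contact force between lamp and anything else above 10 N).
It fails at once if the dish is moved more than 25 mm (distance of dish from where it was at the start of the episode above 0.025 m).
It fails at once if the objective is moved more than 25 mm (distance of objective from where it was at the start of the episode above 0.025 m).
It also fails if it takes over 64 s, if anything falls off the work surface, if the arm or the gripper's body presses on something with over 40 N, if the wrist force passes 120 N, or if a joint passes its speed limit or range.

### The arm

A 7-joint arm with a two-finger parallel gripper is mounted at the origin on the work surface; the furniture and walls round the work are solid. World frame = base frame: x ahead of the robot, y to its left, z up, the work surface at z = 0. Lengths are in m, angles in rad, forces in N, time in s.
With the tool pointing down it reaches from about 0.4 to 0.85 m from the base axis. Payload 10.4 kg.
Tool frame: the origin (TCP) lies at the very end of the fingers, on their centre line; the grasp point (between the pads) lies 19 mm behind it; z points along the fingers, y is the line along which they close (so a half turn about z gives the same grasp; the last joint's range is limited). The gripper opens to 87 mm and grips with 3 to 60 N. Pads are 19 mm wide; open, the fingers measure 117 mm over their backs; the gripper's body (75 mm by 190 mm) begins 51 mm behind the grasp point.
Start: joints at [1.219, 0.332, -0.065, 1.46, 0.022, 1.35, -0.088], TCP at [0.202, -0.592, 0.2] pointing down, gripper open.
Joint ranges: [-2.6, 2.6], [-0.5, 2.12], [-1.47, 1.34], [0.16, 2.42], [-1.27, 4.41], [0.06, 2.06], [-2.6, 2.6]. Speed limits (rad/s): [2.22, 2.22, 2.79, 2.79, 3.14, 3.14, 3.14].

### API

Orientations are given as a unit quaternion [x, y, z, w].
In Python, from bench import read_state, cams, workorder gives the robot as it stands.
- The arm moves only by the shell command python3 -m crank 'ROWS' [FORCE]. ROWS is text: rows parted by semicolons, each of 5 numbers parted by spaces: the shift along the tool's x, y, z scaled (see below), then the turn about the tool's z scaled (see below), then the opening, from -1 (shut) to 1 (fully open). In form: dx dy dz yaw jaw; .... A call has 1 to 10 rows; each row shifts and turns the commanded pose from where the row before left it, along the tool's axes as they then stand; what a row does not reach is not made up. The controller multiplies each number of a shift by 200 mm and each number of a turn by 90 degrees. A row lasts 1/10 s, in which the tool goes at most 50 mm and 8.59 degrees, less where a joint would pass 70% of its speed; a pose out of reach is approached as far as the arm can. A call with a number of a shift or a turn outside -1 to 1 is refused whole. A call with a gripper value outside its range is refused whole. The fingers move at their own pace and stop on an object; FORCE is the grip in N (left out, the last holds). Time passes only in rows, so rows that do not move let the fingers close. It gives the time, the measured TCP pose, the force, the opening and the grip force at its end, in the units of the state.
- read_state(): the state, without advancing time (a new reading comes with each control period).
- cams.camera(name): name is "scene" or "top" or "wrist"; returns a dict with "img" (384x512x3 uint8, blue, green, red), "K" (3x3 intrinsics, pixels), "xyz" and "attitude" of the camera in the world; the wrist camera has in their place "mount" (4x4, takes a point from camera to tool coordinates, whose origin is the TCP and whose axes are the flange's). Camera axes: x right, y down, z forward; pixel columns grow to the right and rows downward; lengths in m; the calibration is good to about 2 mm. A picture is of the moment at which its call begins: read the wrist's pose just before it. There is no depth.
- workorder.close_job(): hands the job in; it is judged then, once.
The state is a dict: "time": time; "joint_positions": joint angles; "joint_vel": joint speeds; "joint_torque": joint torques, N m; "ee_pos": TCP position; "eef_rot": TCP orientation; "ft_force": force on the tool from outside, world axes, zero at the start; "torque": the same for the moment, N m; "width": finger opening in m; "grip_force": force on a finger pad.
Only numpy, scipy, OpenCV 4.12 (cv2) and the standard library are available. Lean on these libraries where they do the work, as an engineer would, in place of code of your own. Each camera call takes 0.05 s, during which the arm holds its last target. There are 200 camera calls.

## Working session

There is one attempt and no reset: what is moved stays moved. The work goes in short steps, Python scripts to look and compute and a shell command to move; the robot and the scene stay as the last step left them, time stands still between calls to the robot, and variables do not carry over. Pictures are saved under pics/ and viewed, at most 10 in all, crops included, and the job is handed in when it is done.

```bash
ls; mkdir -p pics; python3 - <<'E'
from bench import read_state, cams
import cv2
s=read_state();print(s['time'],s['ee_pos'],s['eef_rot'],s['width'])
for n in ['scene','top']:
    c=cams.camera(n);cv2.imwrite(f'pics/{n}0.png',c['img']);print(n,c['K'],c['xyz'],c['attitude'])
c=cams.camera('wrist');print(c['K'],c['mount'])
E
```

```text
pics
0.0 [ 0.20166814 -0.59111243  0.19923373] [ 9.86513354e-01  1.63679167e-01 -1.51455958e-04 -7.13760117e-04] 0.08732645934488074
scene [[363.34851739   0.         254.43090354]
 [  0.         363.34851739 189.20553953]
 [  0.           0.           1.        ]] [0.12059142 0.69725809 0.85309057] [-0.21212802  0.89552189 -0.38116722  0.08805561]
top [[411.72538839   0.         253.12695169]
 [  0.         411.72538839 192.53864186]
 [  0.           0.           1.        ]] [ 0.20957025 -0.02397238  1.37258029] [-0.70325868  0.7036487  -0.07376423  0.06974646]
[[338.93091243   0.         255.25934271]
 [  0.         338.93091243 189.85794934]
 [  0.           0.           1.        ]] [[ 9.26152255e-04 -9.55368131e-01 -2.95416446e-01  7.93875519e-02]
 [ 9.99999571e-01  8.87533705e-04  2.64814101e-04  9.76090388e-04]
 [ 9.19710014e-06 -2.95416565e-01  9.55368543e-01 -1.84436603e-01]
 [ 0.00000000e+00  0.00000000e+00  0.00000000e+00  1.00000000e+00]]
```

View pics/top0.png

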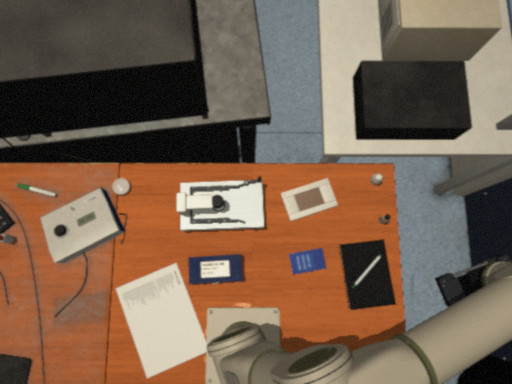

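View pics/scene0.png

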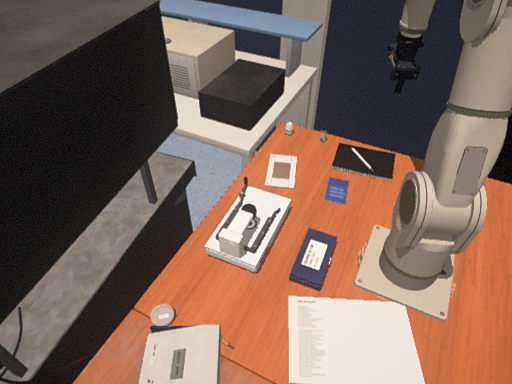

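The top view shows the imager around (222,205) with the lamp at (219,203) and its mouth to the right. The insert is at (309,199), the dish at (121,186), the objective at (377,180), and the lever is near (260,181). I'll zoom in to measure.

```bash
cat > h.py <<'E'
import numpy as np,cv2
from scipy.spatial.transform import Rotation as R
from bench import read_state,cams
def cam(n):
    s=read_state();c=cams.camera(n)
    if n=='wrist':
        T=np.eye(4);T[:3,:3]=R.from_quat(s['eef_rot']).as_matrix();T[:3,3]=s['ee_pos'];M=T@c['mount']
    else:
        M=np.eye(4);M[:3,:3]=R.from_quat(c['attitude']).as_matrix();M[:3,3]=c['xyz']
    return c['img'],c['K'],M
def ray(K,M,uv,z):
    d=M[:3,:3]@np.linalg.solve(K,[uv[0],uv[1],1]);return M[:3,3]+d*(z-M[2,3])/d[2]
def proj(K,M,p):
    q=M[:3,:3].T@(np.asarray(p,float)-M[:3,3]);q=K@q;return q[:2]/q[2]
def pose(x,y,z,a): # frame->world function
    r=R.from_euler('z',a).as_matrix();return lambda p:r@np.asarray(p,float)+[x,y,z]
E
python3 - <<'E'
from h import *
img,K,M=cam('top')
hsv=cv2.cvtColor(img,cv2.COLOR_BGR2HSV)
m=((hsv[...,1]<70)&(hsv[...,2]>130)).astype(np.uint8)
n,l,st,ce=cv2.connectedComponentsWithStats(m)
for i in range(1,n):
    x,y,w,h,a=st[i]
    if a>60 and 160<y<240 and x<400:
        c=np.argwhere(l==i)[:,::-1].astype(np.float32);r=cv2.minAreaRect(c)
        z=.008 if 280<x<300 else .045
        P=[ray(K,M,q,z)[:2].round(4).tolist() for q in cv2.boxPoints(r)]
        print(st[i],r[0],P,ray(K,M,r[0],z)[:2])
print(ray(K,M,(121,186),.016),ray(K,M,(377,180),.05))
cr=img[165:245,165:345];cv2.imwrite('pics/t1.png',cv2.resize(cr,None,fx=4.4,fy=4.4,interpolation=cv2.INTER_CUBIC))
E
```

```text
[113 179  17  16 204] (121.25001525878906, 186.25001525878906) [[0.5036, 0.4383], [0.5409, 0.4045], [0.5053, 0.3677], [0.4683, 0.4016]] [0.5044109  0.40302315]
[ 282  179   55   41 1008] (308.8000183105469, 198.89999389648438) [[0.4889, -0.1252], [0.5437, -0.2869], [0.4491, -0.314], [0.3959, -0.1543]] [ 0.46896213 -0.21985142]
[ 177  181   87   50 3163] (219.83428955078125, 204.80259704589844) [[0.5163, 0.2234], [0.5279, -0.0607], [0.3698, -0.066], [0.359, 0.2116]] [0.44229776 0.0772275 ]
[ 29 186  27  11 116] (41.70954132080078, 191.0892333984375) [[0.4924, 0.7073], [0.5069, 0.7052], [0.4838, 0.6183], [0.4694, 0.6207]] [0.48809772 0.66280899]
[  41  188   77   75 3010] (76.97845458984375, 224.95779418945312) [[0.3897, 0.6793], [0.5008, 0.4755], [0.3628, 0.3966], [0.2563, 0.5976]] [0.3762602  0.53771807]
[0.51171411 0.41324606 0.016     ] [ 0.52456559 -0.44130126  0.05      ]
```

View pics/t1.png

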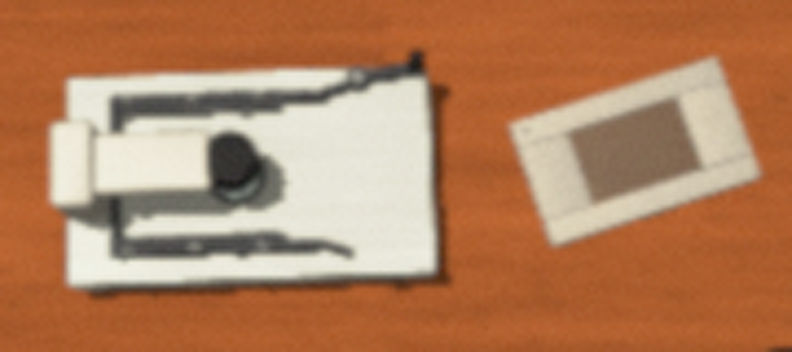

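The zoom shows the lever pointing outward, from the pivot at (355,78) to the knob at (418,62), about -0.25 rad. The insert lies about 18.7° off the imager's axis, and the tool is already in line with it. I'll move to a close look above both.

```bash
python3 -m crank '0.17 -0.177 -0.02 0 1;0.17 -0.177 -0.02 0 1;0.17 -0.177 -0.02 0 1;0.17 -0.177 -0.02 0 1;0.17 -0.177 -0.02 0 1;0.17 -0.177 -0.02 0 1;0.17 -0.177 -0.02 0 1;0.17 -0.177 -0.02 0 1;0.17 -0.177 -0.02 0 1;0.17 -0.177 -0.02 0 1'; python3 -m crank '0 0 0 0 1;0 0 0 0 1;0 0 0 0 1' | tail -c 600; python3 - <<'E'
from h import *
img,K,M=cam('wrist');np.savez('w1.npz',img=img,K=K,M=M)
cv2.imwrite('pics/w1.png',cv2.resize(img,(800,600),interpolation=cv2.INTER_CUBIC))
E
```

```text
time: 1.2
ee_pos: [0.4097, -0.1448, 0.2404]
eef_rot: [0.987, 0.164, 0.0, 0.0]
ft_force: [2.3, -0.5, 0.3]
width: 0.0872
grip_force: 0.0
time: 1.5
ee_pos: [0.4088, -0.1477, 0.2398]
eef_rot: [0.987, 0.163, -0.0, 0.0]
ft_force: [-0.3, 0.3, -0.6]
width: 0.0869
grip_force: 0.0
```

View pics/w1.png

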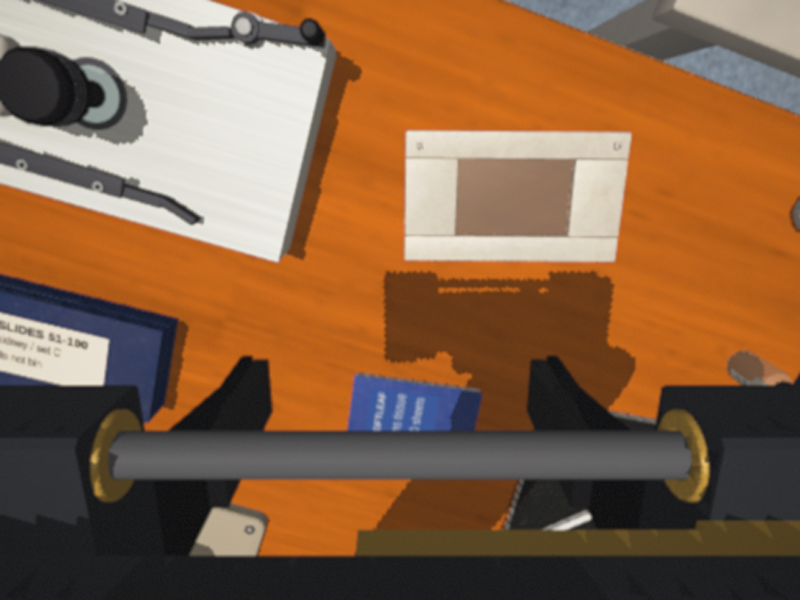

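The wrist view (800x600) shows the insert's corners at (406,131), (631,132), (616,261) and (406,261). The base's front corner is at (281,261), the pivot at (244,26), the knob top at (313,30) and a guide tip at (201,218). I'll fit the poses from these.

```bash
cat > fit.py <<'E'
from h import *
from scipy.optimize import least_squares
d=np.load('w1.npz');K,M=d['K'],d['M'];_,Kt,Mt=cam('top')
s=1.5625
W=lambda u,v:np.array([u,v])/s
# insert
pi=[(-50,85),(50,85),(50,-85),(-50,-85)]
uv=[W(406,131.5),W(406,261),W(616,261),W(631,132)]
obs=[(50,85),(-50,85),(-50,-85),(50,-85)]
def fi(p):
    T=pose(p[0],p[1],0,p[2]);return np.concatenate([proj(K,M,T([a/1e3,b/1e3,.008]))-q for (a,b),q in zip(obs,uv)])
r=least_squares(fi,[.469,-.22,.327]);print('insert',r.x.round(4),r.fun.round(1))
C=lambda u,v:np.array([165+u/4.4,165+v/4.4])
def fm(p):
    T=lambda a,b,c:pose(p[0],p[1],0,p[2])(np.array([a,b,c])/1e3);t=p[3]
    e=[proj(K,M,T(-146,79,45))-W(281,261),proj(K,M,T(-93,-68,58))-W(244,26),
     proj(K,M,T(-93-45*np.cos(t),-68+45*np.sin(t),84))-W(313,30),proj(K,M,T(-84,57,58))-W(201,218)]
    a=proj(K,M,T(0,79,45));b=proj(K,M,T(-146,79,45));n=np.array([-(b-a)[1],(b-a)[0]])/np.linalg.norm(b-a);e+=[[n@(W(0,187)-a)]]
    e+=[proj(Kt,Mt,T(126,-79,45))-C(68,78),proj(Kt,Mt,T(126,79,45))-C(68,287),proj(Kt,Mt,T(-146,79,45))-C(437,275)]
    return np.concatenate(e)
r=least_squares(fm,[.44,.06,1.55,-.25],loss='soft_l1');print('imager',r.x.round(4),r.fun.round(1))
E
python3 fit.py
```

```text
insert [ 0.4668 -0.2242  0.3286] [-0.3  0.  -0.5  0.3  0.   0.2  0.7 -0.4]
imager [ 0.4413  0.0779  1.6164 -0.1412] [ 0.7  2.1  1.   0.3 -1.5 -0.1 -2.5 -2.2  0.6  0.3  0.5  0.9  0.7  1.2
 -0.4]
```

```bash
python3 -m crank '0.025 0.13 0.14 0 1;0.025 0.13 0.14 0 1;0.025 0.13 0.14 0 1;0.025 0.13 0.14 0 1;0.026 0.13 0.14 0 1;0.026 0.13 0.14 0 1;0 0 0 0 1;0 0 0 0 1;0 0 0 0 1' | tail -6; python3 - <<'E'
from h import *
s=read_state();x,y,z=s['ee_pos'];a=R.from_quat(s['eef_rot']).as_matrix()
print(s['ee_pos'],a[:2,0], a[:2,:2].T@(np.array([.4878,-.2857])-[x,y])/.2,(z-.0045)/.2)
img,K,M=cam('wrist');np.savez('w2.npz',img=img,K=K,M=M)
cv2.imwrite('pics/w2.png',img)
E
```

```text
time: 2.5
ee_pos: [0.4887, -0.2844, 0.0731]
eef_rot: [0.987, 0.164, 0.0, 0.0]
ft_force: [-0.4, -0.8, 0.3]
width: 0.087
grip_force: 0.0
[ 0.48865154 -0.28443023  0.07307585] [0.94644549 0.3228626 ] [-0.00607948  0.00463417] 0.34287926338809505
```

View pics/w2.png

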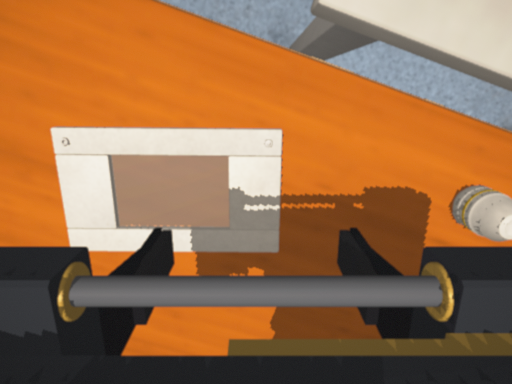

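The insert's end bar (columns 228–281) is centred between the fingers, and the objective, at (485,215), is clear. Next I'll descend and grip.

```bash
python3 -m crank '-0.006 0.005 0.15 0 1;0 0 0.12 0 1;0 0 0.07 0 1;0 0 0 0 1;0 0 0 0 1' 30| tail -6;  python3 -m crank '0 0 0 0 -1;0 0 0 0 -1;0 0 0 0 -1;0 0 0 0 -1;0 0 0 0 -1;0 0 0 0 -1;0 0 0 0 -1' 30 | tail -6
```

```text
time: 3.05
ee_pos: [0.4883, -0.286, 0.0053]
eef_rot: [0.986, 0.164, 0.001, 0.0]
ft_force: [0.6, -0.3, 0.6]
width: 0.087
grip_force: 0.0
time: 3.75
ee_pos: [0.4877, -0.2859, 0.0041]
eef_rot: [0.987, 0.164, 0.0, 0.0]
ft_force: [-0.3, -0.1, 0.1]
width: 0.0386
grip_force: 0.0
```

```bash
python3 -m crank '0 0 0 0 -1;0 0 0 0 -1;0 0 0 0 -1;0 0 0 0 -1' 30 | tail -6; python3 -c "
from h import *
img,K,M=cam('wrist');np.savez('w3.npz',img=img,K=K,M=M)
cv2.imwrite('pics/w3.png',img)"
```

```text
time: 4.15
ee_pos: [0.4876, -0.2859, 0.004]
eef_rot: [0.987, 0.164, -0.0, 0.0]
ft_force: [-1.1, 0.6, -0.1]
width: 0.0067
grip_force: 0.0
```

View pics/w3.png

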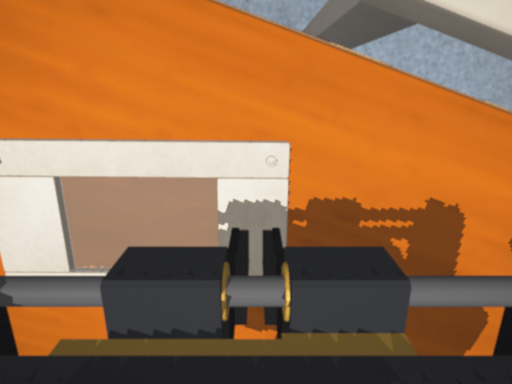

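The picture shows the fingers closed to 7 mm over the bar (bar columns 218–288, fingers 228–285) without gripping it, so the tips passed above the plate. I'll check the heights by triangulation.

```bash
python3 - <<'E'
from h import *
from scipy.optimize import least_squares
o=[('w1',(404,84.5)),('w2',(282,129)),('w3',(289.5,142))]
D={n:np.load(n+'.npz') for n,_ in o}
f=lambda p,oo:np.concatenate([proj(D[n]['K'],D[n]['M'],p)-q for n,q in oo])
for oo in (o,o[:2],o[1:]):
    r=least_squares(f,[.54,-.29,.01],args=(oo,));print(r.x.round(4),r.fun.round(1))
T=pose(.4668,-.2242,0,.3286);print('model',T([.05,-.085,.008]))
for n,q in o:print(n,ray(D[n]['K'],D[n]['M'],q,.008).round(4))
# fingertip gap rows: bar edges in w3 at tool row
print(proj(D['w3']['K'],D['w3']['M'],read_state()['ee_pos']))
for p in [(-.05,-.085,.008),(-.03,-.045,.008),(.03,-.045,.008)]:print(proj(D['w3']['K'],D['w3']['M'],T(p)))
E
```

```text
[ 0.5413 -0.2882  0.0068] [-0.2 -0.3 -0.2 -0.   0.2  0.1]
[ 0.5413 -0.2884  0.0068] [-0.1 -0.2  0.   0.1]
[ 0.5409 -0.2887  0.0026] [-0.1  0.1  0.1 -0.1]
model [ 0.54155581 -0.28851617  0.008     ]
w1 [ 0.541 -0.288  0.008]
w2 [ 0.5415 -0.2882  0.008 ]
w3 [ 0.5415 -0.2879  0.008 ]
[253.53708803 226.08344996]
[285.51121564 302.74856915]
[220.18893188 274.30529695]
[216.986785   178.39436321]
```

The plate hasn't moved, and the wrist views put the real fingertips about 20–25 mm above the reported TCP. The closed fingers are above the bar now, so I'll touch it gently to find the true tip height.

```bash
for c in '0 0 0.05 0 -1;0 0 0 0 -1;0 0 0 0 -1' '0 0 0.01 0 -1;0 0 0 0 -1' '0 0 0.01 0 -1;0 0 0 0 -1'; do :; done
python3 -m crank '0 0 0.05 0 -1;0 0 0 0 -1;0 0 0 0 -1' | egrep 'ee|ft|wid'; python3 -m crank '0 0 0.01 0 -1;0 0 0 0 -1'| egrep 'ee|ft'; python3 -m crank '0 0 0.01 0 -1;0 0 0 0 -1'| egrep 'ee|ft'
```

```text
ee_pos: [0.4872, -0.2856, -0.0065]
eef_rot: [0.987, 0.164, -0.0, -0.0]
ft_force: [0.9, 0.0, 0.4]
width: 0.0001
ee_pos: [0.4876, -0.2859, -0.0081]
eef_rot: [0.987, 0.164, -0.0, -0.0]
ft_force: [0.2, -0.2, -0.8]
ee_pos: [0.4875, -0.2859, -0.0101]
eef_rot: [0.987, 0.164, -0.0, -0.0]
ft_force: [0.4, 0.4, -0.4]
```

```bash
python3 -m crank '0 0 0.01 0 -1;0 0 0 0 -1' | egrep 'ee_|ft'; python3 -m crank '0 0 0.01 0 -1;0 0 0 0 -1'| egrep 'ee_|ft'; python3 -m crank '0 0 0.005 0 -1;0 0 0 0 -1'| egrep 'ee_|ft'
```

```text
ee_pos: [0.4875, -0.2858, -0.0122]
ft_force: [-0.2, -0.0, -0.2]
ee_pos: [0.4877, -0.2859, -0.0139]
ft_force: [-0.3, 0.5, 0.3]
ee_pos: [0.4878, -0.2859, -0.014]
ft_force: [-4.8, 2.4, 11.8]
```

Contact came at a reported z of -0.014 against a plate top of 0.008, so the real tips sit 22 mm above the reported TCP. I'll reopen the fingers, go to the right depth and grip.

```bash
python3 -m crank '0 0 -0.04 0 1;0 0 0 0 1;0 0 0 0 1;0 0 0 0 1;0 0 0 0 1;0 0 0 0 1;0 0 0 0 1;0 0 0 0 1;0 0 0 0 1;0 0 0 0 1' | egrep 'ee_|ft|wid'; python3 -m crank '0 0 0.04 0 1;0 0 0.008 0 1;0 0 0.003 0 1;0 0 0 0 1'| egrep 'ee_|ft|wid'; python3 -m crank '0 0 0 0 -1;0 0 0 0 -1;0 0 0 0 -1;0 0 0 0 -1;0 0 0 0 -1;0 0 0 0 -1;0 0 0 0 -1;0 0 0 0 -1;0 0 0 0 -1' 30| egrep 'ee_|ft|wid|grip'
```

```text
ee_pos: [0.4877, -0.2859, -0.0069]
ft_force: [-0.0, -0.6, -0.3]
width: 0.0725
ee_pos: [0.4875, -0.2858, -0.0174]
ft_force: [0.2, -0.4, 0.1]
width: 0.0866
ee_pos: [0.4877, -0.2859, -0.0171]
ft_force: [-0.2, -0.0, 0.1]
width: 0.039
grip_force: 30.0
```

```bash
python3 -m crank '0 0 -0.1 0 -1;0 0 -0.15 0 -1;0 0 -0.15 0 -1;0 0 0 0.06 -1;0 0 0 0.06 -1;0 0 0 0.06 -1;-0.04 -0.12 0 0 -1;-0.04 -0.12 0 0 -1;-0.04 -0.13 0 0 -1;-0.03 -0.13 0 0 -1'|egrep 'ee_|ft|wid|grip'; python3 -m crank '0 0 0 0 -1;0 0 0 0 -1;0 0 0 0 -1'| egrep 'time|ee_|ft|wid|grip|eef';  python3 -c "
from h import *
img,K,M=cam('wrist');np.savez('w4.npz',img=img,K=K,M=M)
cv2.imwrite('pics/w4.png',cv2.resize(img,(800,600),interpolation=cv2.INTER_CUBIC))"
```

```text
ee_pos: [0.4524, -0.1865, 0.0627]
ft_force: [0.3, 0.4, -0.6]
width: 0.0388
grip_force: 30.0
time: 9.1
ee_pos: [0.4532, -0.1884, 0.0629]
eef_rot: [1.0, 0.023, 0.0, 0.0]
ft_force: [0.1, 0.4, -0.7]
width: 0.0388
grip_force: 30.0
```

View pics/w4.png

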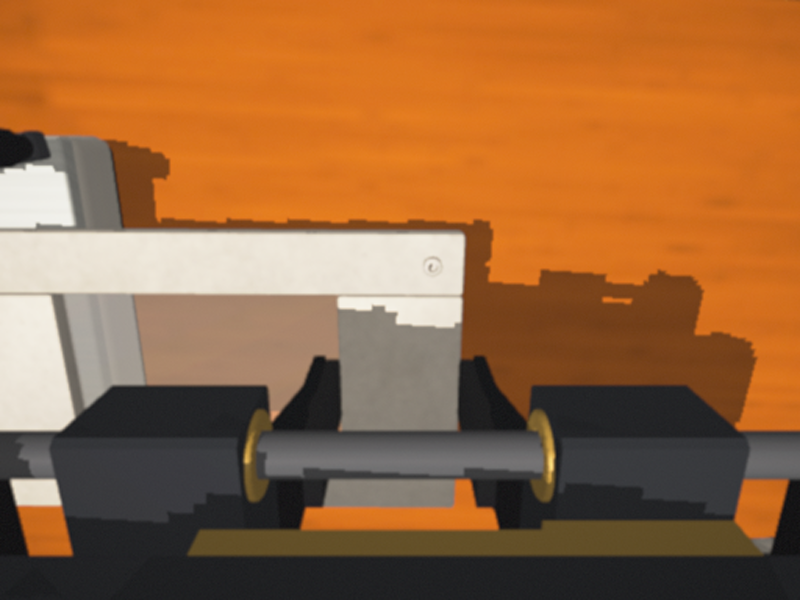

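The insert is held square by its bar. To refine the sideways position of the guides numerically, I'll rectify the earlier wrist image onto the plane of the guide tops.

```bash
python3 - <<'E'
from h import *
d=np.load('w1.npz');T=pose(.4413,.0779,0,1.6164)
xi=np.array([np.linalg.solve(R.from_euler('z',1.6164).as_matrix(),d['M'][:3,3]-[.4413,.0779,0])]);print('cam in imager',xi.round(3))
def rect(img,K,M,z,xs,ys):
    P=np.array([[proj(K,M,T([x/1e3,y/1e3,z])) for x in xs] for y in ys],np.float32)
    return cv2.remap(img,P[...,0],P[...,1],cv2.INTER_LINEAR)
xs=np.arange(-86,-20,5);ys=np.arange(-90,90,.5)
for z in (.058,.062):
    g=cv2.cvtColor(rect(d['img'],d['K'],d['M'],z,xs,ys),cv2.COLOR_BGR2GRAY)
    for j,x in enumerate(xs):
        m=g[:,j]<110;e=np.flatnonzero(np.diff(m.astype(int)))
        print(z,x,ys[e+1])
# base edges at z=.045
ys2=np.arange(60,95,.5);g=rect(d['img'],d['K'],d['M'],.045,xs[::2],ys2)
print([ys2[np.abs(np.diff(g[:,j,0].astype(int))).argmax()] for j in range(g.shape[1])])
xs3=np.arange(-165,-125,.5);g=rect(d['img'],d['K'],d['M'],.045,xs3,[-40,0,40,60])
for r in g: print(r[::4,0])
E
```

```text
cam in imager [[-0.203 -0.034  0.424]]
0.058 -86 [-81.  -72.  -69.5 -65.5 -58.   58.   61. ]
0.058 -81 [-79.5 -64.  -56.   56.5  64. ]
0.058 -76 [-78.  -62.  -55.   54.5  63. ]
0.058 -71 [-77. -61. -53.  53.  61.]
0.058 -66 [-75.5 -59.  -51.5  51.   59.5]
0.058 -61 [-74.5 -58.5 -50.5  50.   58. ]
0.058 -56 [-73.  -58.5 -51.   50.   58.5]
0.058 -51 [-71.5 -58.5 -51.   50.   58.5]
0.058 -46 [-70.  -59.  -51.5  50.   58.5]
0.058 -41 [-68.5 -59.  -50.   49.   58.5]
0.058 -36 [-67.  -59.  -50.5  48.   58.5]
0.058 -31 [-65.5 -59.  -45.5  46.5  59.5]
0.058 -26 [-64.  -59.5 -45.5 -12.    9.   46.   59.5]
0.058 -21 [-62.5 -59.5 -46.  -16.   -8.    5.5  15.5  46.   59.5]
0.062 -86 [-80.  -68.5 -57.   56.5  61. ]
0.062 -81 [-78.5 -63.  -55.5  55.   63. ]
0.062 -76 [-77.5 -61.5 -54.   53.   61. ]
0.062 -71 [-76.  -60.  -52.   51.5  59.5]
0.062 -66 [-75.  -58.5 -50.5  50.   58. ]
0.062 -61 [-73.5 -58.5 -50.5  49.5  57. ]
0.062 -56 [-72.  -58.5 -51.   49.5  57.5]
0.062 -51 [-70.5 -58.5 -51.   49.   57.5]
0.062 -46 [-69.  -58.5 -51.5  49.5  57.5]
0.062 -41 [-67.5 -58.5 -50.   47.   57.5]
0.062 -36 [-66.  -59.  -49.   47.   57.5]
0.062 -31 [-64.5 -59.  -45.5  45.5  58.5]
0.062 -26 [-63.  -59.  -45.5 -14.5  11.5  45.5  58.5]
0.062 -21 [-61.5 -53.5 -45.5 -17.5 -11.5   8.5  17.   45.   58. ]
[np.float64(77.5), np.float64(77.5), np.float64(77.5), np.float64(78.0), np.float64(77.0), np.float64(77.5), np.float64(77.5)]
[ 29  27  28  23  21  23  23  24  58  89  93 175 230 231 231 231 231 231
 230 230]
[ 26  26  25  23  24  23  23  24  52  88  93 156 226 228 228 228 228 227
 227 227]
[ 27  28  28  23  23  24  24  22  50  88  94 145 221 226 225 225 225 225
 225 224]
[ 26  26  26  25  20  20  24  21  44  87  94 139 221 226 225 225 224 225
 224 224]
```

The guides come out symmetric about my estimated axis (±58.5 outer edges, ±46 lips), so the sideways fit and yaw are good to under 1 mm. I'll lower the insert, enter the mouth and set it on the stage.

```bash
python3 -m crank '0 0 0.07 0 -1;0 0 0.075 0 -1;0 -0.1 0 0 -1;0 -0.1 0 0 -1;0 -0.09 0 0 -1;0 -0.09 0 0 -1;0 0 0 0 -1;0 0 0 0 -1'|egrep 'ee_|ft|wid|grip'; python3 -m crank '0 0 0.015 0 -1;0 0 0.01 0 -1;0 0 0 0 -1;0 0 0 0 -1'| egrep 'time|ee_|ft|wid|grip|eef';  python3 -c "
from h import *
s=read_state();print(R.from_euler('z',-1.6164).apply(np.array(s['ee_pos'])-[.4413,.0779,0]))
img,K,M=cam('wrist');np.savez('w5.npz',img=img,K=K,M=M)
cv2.imwrite('pics/w5.png',cv2.resize(img,(800,600),interpolation=cv2.INTER_CUBIC))"
```

```text
ee_pos: [0.4494, -0.1119, 0.0331]
ft_force: [0.3, -1.0, -1.3]
width: 0.0389
grip_force: 30.0
time: 10.35
ee_pos: [0.4495, -0.1118, 0.0287]
eef_rot: [1.0, 0.023, -0.0, -0.0]
ft_force: [0.1, -0.0, -1.8]
width: 0.0388
grip_force: 30.0
[-0.18983262  0.00045561  0.02869527]
```

View pics/w5.png

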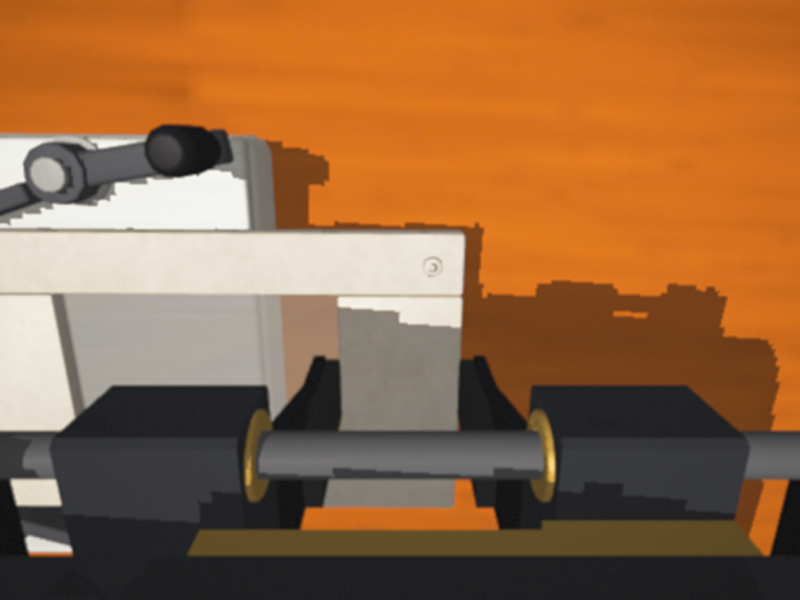

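The insert sits at the mouth, clear of the lever (knob at (180,150), pivot at (55,170)), with no contact force. Sliding it in.

```bash
python3 -m crank '0 -0.05 0 0 -1;0 -0.05 0 0 -1;0 0 0 0 -1'|egrep 'ee_|ft|wid'; python3 -m crank '0 -0.05 0 0 -1;0 -0.05 0 0 -1;0 -0.05 0 0 -1;0 -0.05 0 0 -1;0 0 0 0 -1'|egrep 'time|ee_|ft|wid|grip|eef';  python3 -c "
from h import *
s=read_state();print(R.from_euler('z',-1.6164).apply(np.array(s['ee_pos'])-[.4413,.0779,0]))"
```

```text
ee_pos: [0.4487, -0.0894, 0.0289]
ft_force: [-0.4, -0.2, -1.3]
width: 0.0388
time: 11.2
ee_pos: [0.4468, -0.0498, 0.0289]
eef_rot: [1.0, 0.024, 0.0, -0.0]
ft_force: [0.5, -0.4, -1.4]
width: 0.0388
grip_force: 30.0
[-0.12780002  0.00031687  0.02889084]
```

```bash
python3 -m crank '0 0 0 0 0.35;0 0 0 0 0.35;0 0 0 0 0.35;0 0 0 0 0.35;0 0 0 0 0.35;0 0 0 0 0.35'|egrep 'ft|wid'; python3 -m crank '0 0 -0.1 0 0.35;0 0 -0.15 0 0.35;0 0 -0.15 0 0.35;0 0.1 0 0 -1;0 0.2 0 0 -1;0 0.1 0 0.09 -1;0 0 0 0.09 -1;0 0 0 0.09 -1;0 0 0 0.09 -1;0 0 0 0.09 -1'|egrep 'ee_|ft|wid'; python3 -m crank '0 0 0 0.09 -1;0 0 0 0.09 -1;0 0 0 0.09 -1;0 0 0 0.09 -1;0 0 0 0.09 -1;0 0 0 0.09 -1;0 0 0 0.01 -1;0 0 0 0 -1;0 0 0 0 -1'|egrep 'time|ee_|ft|wid|eef';  python3 -c "
from h import *
s=read_state();print(R.from_euler('z',-1.6164).apply(np.array(s['ee_pos'])-[.4413,.0779,0]));print(R.from_quat(s['eef_rot']).as_matrix()[:2,:2], s['joint_positions'])"
```

```text
ft_force: [-0.4, -0.1, -0.8]
width: 0.0589
ee_pos: [0.4504, -0.1315, 0.1088]
ft_force: [0.3, 0.5, 0.6]
width: 0.0106
time: 13.7
ee_pos: [0.4483, -0.1354, 0.1038]
eef_rot: [0.829, -0.559, -0.004, 0.006]
ft_force: [-0.3, -0.3, -0.0]
width: 0.0006
[-0.21340047  0.0027789   0.10378778]
[[ 0.37432971 -0.92719564]
 [-0.92729529 -0.37427582]] [ 0.12582992  0.0780426   0.06545546  1.97557655  0.00423907  1.10029966
 -2.56875198]
```

Joint 7 is near its limit this way round, so I'll turn the other way to the equivalent half-turn orientation.

```bash
python3 -m crank '0 0 0 -0.094 -1;0 0 0 -0.094 -1;0 0 0 -0.094 -1;0 0 0 -0.094 -1;0 0 0 -0.094 -1;0 0 0 -0.094 -1;0 0 0 -0.094 -1;0 0 0 -0.094 -1;0 0 0 -0.094 -1;0 0 0 -0.094 -1'|egrep 'ee_|ft'; python3 -m crank '0 0 0 -0.094 -1;0 0 0 -0.094 -1;0 0 0 -0.094 -1;0 0 0 -0.094 -1;0 0 0 -0.094 -1;0 0 0 -0.094 -1;0 0 0 -0.094 -1;0 0 0 0 -1;0 0 0 0 -1'|egrep 'time|ee_|eef';  cat >p.py <<'E'
from h import *
s=read_state();p=R.from_euler('z',-1.6164).apply(np.array(s['ee_pos'])-[.4413,.0779,0]);m=R.from_quat(s['eef_rot']).as_matrix()
print('t',s['time'],'imager xyz mm',(p*1e3).round(1),'tipz',round(p[2]*1e3+22-45,1),'psi-rel-imager deg',np.degrees(np.arctan2(m[1,0],m[0,0])-1.6164).round(2),'f',np.round(R.from_euler('z',-1.6164).apply(s['ft_force']),1),'q7',s['joint_positions'][6].round(2))
E
python3 p.py
```

```text
ee_pos: [0.448, -0.1363, 0.1038]
ft_force: [0.3, -0.2, -0.1]
time: 15.6
ee_pos: [0.448, -0.1362, 0.1038]
eef_rot: [0.791, 0.612, -0.007, -0.002]
t 15.6 imager xyz mm [-214.2    3.   103.8] tipz 80.8 psi-rel-imager deg -17.18 f [-0.1  0.6 -0.6] q7 -0.07
```

```bash
python3 -m crank '0 0 0 -0.094 -1;0 0 0 -0.094 -1;0.1 0.015 0.1 -0.003 -1;0.09 0 0.1 0 -1;0 0 0.1 0 -1;0 0 0.084 0 -1;0 0 0 0 -1;0 0 0 0 -1'|egrep 'ft'; python3 p.py
```

```text
ft_force: [0.1, 1.4, 0.6]
t 16.4 imager xyz mm [-176.3    1.1   27. ] tipz 4.0 psi-rel-imager deg 0.19 f [ 1.4 -0.1  0.6] q7 0.14
```

```bash
python3 -m crank '0.05 0.005 0 0 -1;0.05 0 0 0 -1;0.04 0 0 0 -1;0.04 0 0 0 -1;0.04 0 0 0 -1;0 0 0 0 -1'|egrep 'ft'; python3 p.py; python3 -m crank '0.04 0 0 0 -1;0.04 0 0 0 -1;0.04 0 0 0 -1;0.02 0 0 0 -1;0 0 0 0 -1'|egrep 'ft'; python3 p.py
```

```text
ft_force: [-0.2, 0.3, 0.4]
t 17.0 imager xyz mm [-130.6    0.3   26.4] tipz 3.4 psi-rel-imager deg 0.43 f [0.4 0.2 0.4] q7 0.04
ft_force: [-0.1, -0.7, 1.1]
t 17.5 imager xyz mm [-103.3    0.5   26.2] tipz 3.2 psi-rel-imager deg 0.4 f [-0.7  0.1  1.1] q7 -0.02
```

```bash
python3 -m crank '0.02 0 0 0 -1;0 0 0 0 -1'|egrep 'ft'; python3 p.py; python3 -m crank '0.01 0 0 0 -1;0 0 0 0 -1'|egrep 'ft'; python3 p.py;python3 -m crank '0.01 0 0 0 -1;0 0 0 0 -1'|egrep 'ft'; python3 p.py;
```

```text
ft_force: [0.7, 0.2, -0.3]
t 17.7 imager xyz mm [-99.7   0.6  26.2] tipz 3.2 psi-rel-imager deg 0.34 f [ 0.2 -0.7 -0.3] q7 -0.03
ft_force: [-0.5, 0.6, 0.1]
t 17.9 imager xyz mm [-98.    0.6  26.1] tipz 3.1 psi-rel-imager deg 0.33 f [0.6 0.5 0.1] q7 -0.04
ft_force: [0.7, 0.2, -0.5]
t 18.1 imager xyz mm [-95.9   0.6  26.2] tipz 3.2 psi-rel-imager deg 0.34 f [ 0.2 -0.7 -0.5] q7 -0.04
```

```bash
python3 -m crank '0.01 0 0 0 -1;0 0 0 0 -1'|egrep 'ft'; python3 p.py; python3 -m crank '0.01 0 0 0 -1;0 0 0 0 -1'|egrep 'ft'; python3 p.py; python3 -c "
from h import *
img,K,M=cam('wrist');np.savez('w6.npz',img=img,K=K,M=M)
cv2.imwrite('pics/w6.png',cv2.resize(img,(800,600),interpolation=cv2.INTER_CUBIC))"
```

```text
ft_force: [-0.5, 0.0, -1.0]
t 18.3 imager xyz mm [-93.8   0.6  26.2] tipz 3.2 psi-rel-imager deg 0.35 f [ 0.1  0.5 -1. ] q7 -0.05
ft_force: [-0.7, -2.2, 0.7]
t 18.5 imager xyz mm [-92.4   0.8  26.1] tipz 3.1 psi-rel-imager deg 0.32 f [-2.2  0.8  0.7] q7 -0.05
```

View pics/w6.png

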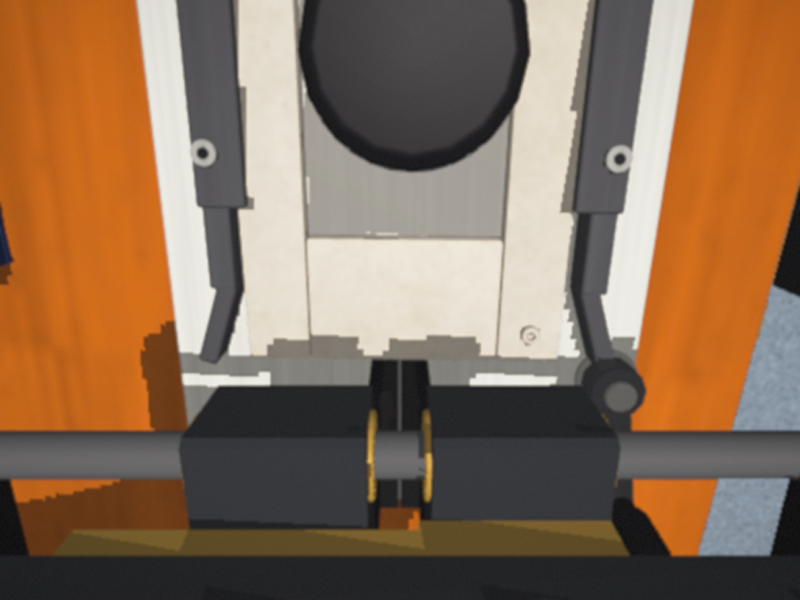

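The insert is square between the guides. Its trailing edge (row 356) is level with the guide tips (row 360), and 2 N of resistance has begun. One more gentle press to confirm the stop.

```bash
python3 -m crank '0.006 0 0 0 -1;0 0 0 0 -1'|egrep 'ft'; python3 p.py; python3 -m crank '0.006 0 0 0 -1;0 0 0 0 -1;0 0 0 0 -1'|egrep 'ft'; python3 p.py; 
```

```text
ft_force: [-0.7, -7.3, 1.7]
t 18.75 imager xyz mm [-92.3   0.9  26.1] tipz 3.1 psi-rel-imager deg 0.28 f [-7.3  1.   1.7] q7 -0.06
ft_force: [-1.9, -12.0, 1.2]
t 19.05 imager xyz mm [-92.1   1.   26.1] tipz 3.1 psi-rel-imager deg 0.22 f [-11.9   2.5   1.2] q7 -0.06
```

Home: the force rises to 12 N with no travel. I'll back off, go up and round to the outer side of the knob.

```bash
python3 -m crank '-0.05 0 0 0 -1;-0.09 0 0 0 -1;-0.09 0 0 0 -1;0 0 -0.15 0 -1;0 0 -0.15 0 -1;0 0.13 0 0 -1;0 0.2 0 0 -1;0 0.2 0 0 -1;0 0 0 0 -1;0 0 0 0 -1'|egrep 'ft'; python3 p.py; python3 -c "
from h import *
img,K,M=cam('wrist');np.savez('w7.npz',img=img,K=K,M=M)
cv2.imwrite('pics/w7.png',cv2.resize(img,(800,600),interpolation=cv2.INTER_CUBIC))"
```

```text
ft_force: [-1.0, 0.5, -0.7]
t 20.05 imager xyz mm [-134.4 -106.5   84.2] tipz 61.2 psi-rel-imager deg 0.36 f [ 0.5  1.  -0.7] q7 0.03
```

View pics/w7.png

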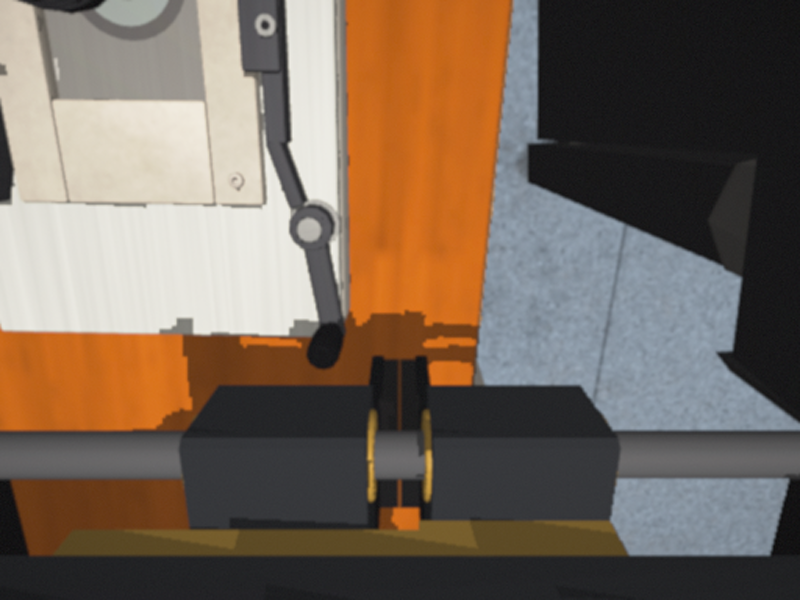

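The insert's trailing edge (row 203) stays home. The knob top is near (324,340), left of the closed fingers (372–428), with the lever pivot at (313,228). I'll compute the knob's position.

```bash
python3 - <<'E'
from h import *
d=np.load('w7.npz')
for n,uv,z in [('knobtop',(324,352),.084),('knobtop2',(326,335),.084),('pivot',(309,230),.058),('tip',(400,358),.0842+.022),('insert corner',(263,206),.053),('insL',(22,202),.053)]:
    p=ray(d['K'],d['M'],np.array(uv)/1.5625,z);print(n,(R.from_euler('z',-1.6164).apply(p-[.4413,.0779,0])*1e3).round(1))
E
```

```text
knobtop [-133.8  -76.6   84. ]
knobtop2 [-126.9  -77.6   84. ]
pivot [-92.1 -68.1  58. ]
tip [-125.9 -105.6  106.2]
insert corner [-83.4 -48.9  53. ]
insL [-82.7  49.7  53. ]
```

```bash
python3 -m crank '0 0 0.11 0 -1;0 0 0.105 0 -1;0 0 0 0 -1;0 -0.04 0 0 -1;0 -0.04 0 0 -1;0 0 0 0 -1'|egrep 'ft'; python3 p.py; python3 -m crank '0 -0.04 0 0 -1;0 -0.04 0 0 -1;0.01 -0.04 0 0 -1;0.02 -0.04 0 0 -1;0 0 0 0 -1'|egrep 'ft'; python3 p.py
```

```text
ft_force: [-0.1, 0.7, -0.2]
t 20.7 imager xyz mm [-135.4  -89.4   43.4] tipz 20.4 psi-rel-imager deg 0.31 f [ 0.7  0.1 -0.2] q7 0.02
ft_force: [0.2, -0.9, 0.9]
t 21.2 imager xyz mm [-128.5  -56.5   42.5] tipz 19.5 psi-rel-imager deg 0.36 f [-0.9 -0.2  0.9] q7 0.02
```

```bash
python3 -m crank '0 0.02 0 0 -1;-0.08 0 0 0 -1;-0.08 0 0 0 -1;0 -0.07 0 0 -1;0 -0.06 0 0 -1;0 0 0 0 -1'|egrep 'ft'; python3 p.py; python3 -m crank '0.04 0 0 0 -1;0.04 0 0 0 -1;0.04 0 0 0 -1;0.04 0 0 0 -1;0.04 0 0 0 -1;0.03 0 0 0 -1;0 0 0 0 -1'|egrep 'ft'; python3 p.py; python3 -m crank '0.015 0 0 0 -1;0 0 0 0 -1'|egrep 'ft'; python3 p.py
```

```text
ft_force: [-0.3, 0.1, -0.2]
t 21.8 imager xyz mm [-161.2  -34.6   42.7] tipz 19.7 psi-rel-imager deg 0.33 f [ 0.1  0.3 -0.2] q7 0.09
ft_force: [-0.1, -0.5, -0.1]
t 22.5 imager xyz mm [-114.3  -35.4   42.4] tipz 19.4 psi-rel-imager deg 0.41 f [-0.5  0.1 -0.1] q7 -0.01
ft_force: [0.5, -0.6, -0.5]
t 22.7 imager xyz mm [-111.6  -36.3   42.9] tipz 19.9 psi-rel-imager deg 0.38 f [-0.6 -0.4 -0.5] q7 -0.01
```

```bash
python3 -m crank '-0.02 0 0 0 -1;0 -0.06 0 0 -1;0.02 0 0 0 -1;0.01 0 0 0 -1;0 0 0 0 -1'|egrep 'ft'; python3 p.py; python3 -m crank '0.01 0 0 0 -1;0 0 0 0 -1'|egrep 'ft'; python3 p.py;  python3 -m crank '0.01 0 0 0 -1;0 0 0 0 -1'|egrep 'ft'; python3 p.py
```

```text
ft_force: [-0.6, -0.6, 0.1]
t 23.2 imager xyz mm [-110.1  -23.8   43. ] tipz 20.0 psi-rel-imager deg 0.36 f [-0.6  0.7  0.1] q7 -0.01
ft_force: [-1.5, -1.0, 0.7]
t 23.4 imager xyz mm [-108.3  -23.8   42.9] tipz 19.9 psi-rel-imager deg 0.34 f [-1.   1.6  0.7] q7 -0.02
ft_force: [-0.0, -0.3, -0.2]
t 23.6 imager xyz mm [-106.2  -23.7   42.8] tipz 19.8 psi-rel-imager deg 0.34 f [-0.3  0.  -0.2] q7 -0.02
```

```bash
python3 -m crank '0.006 0 0 0 -1;0 0 0 0 -1'|egrep 'ft'; python3 p.py; python3 -m crank '0.006 0 0 0 -1;0 0 0 0 -1'|egrep 'ft'; python3 p.py; python3 - <<'E'
from h import *
img,K,M=cam('wrist');np.savez('w8.npz',img=img,K=K,M=M)
# dark extents: rectified at z=.084 (knob top), rows x, around knob
T=pose(.4413,.0779,0,1.6164)
for z,nm in((.084,'knob'),(.0555,'bar')):
  for x in range(-130,-78,4):
    ys=np.arange(-85,5,1.5);P=np.array([[proj(K,M,T([x/1e3,y/1e3,z])) for y in ys]],np.float32)
    g=cv2.cvtColor(cv2.remap(img,P[...,0],P[...,1],1),cv2.COLOR_BGR2GRAY)[0]
    print(nm,x,''.join('#' if v<60 else '+' if v<110 else '.' for v in g))
E
```

```text
ft_force: [-0.8, -2.2, 0.6]
t 23.8 imager xyz mm [-105.4  -23.7   42.8] tipz 19.8 psi-rel-imager deg 0.33 f [-2.1  0.9  0.6] q7 -0.02
ft_force: [-0.9, -5.9, 0.2]
t 24.0 imager xyz mm [-105.1  -23.6   42.8] tipz 19.8 psi-rel-imager deg 0.29 f [-5.8  1.2  0.2] q7 -0.03
knob -130 ###################################.+##########.+###########
knob -126 ###################################..++++++++++.+###########
knob -122 ###################################..+++.+.++++..###########
knob -118 ###################################++#+++++++++..###########
knob -114 ###################################++#+++++++++.+###########
knob -110 ####################################+##########.+###########
knob -106 .+##################################+##########+############
knob -102 ...+########################################################
knob -98 .....+######################################################
knob -94 ..........+++.......................############............
knob -90 ..........+++.......................+###########............
knob -86 ..........+++++++##+.................+#######
[... 290 characters left out ...]
#####
bar -118 ##########################################+#################
bar -114 ##########################################+#################
bar -110 ++++++++...........................#######+######+..........
bar -106 ....++++...........................+#############...........
bar -102 ....++++............................#############...........
bar -98 ....++++++..+#++.....................#########+.............
bar -94 ....++++......++++++++++++####################..............
bar -90 ....++++......++++++++++++++++++++++++#######+..............
bar -86 .......+++++++++#++++++++++++++++++++++++++++...............
bar -82 ..........+##+++++..........................................
```

Force builds at the stop, and the picture data shows the bar square across the mouth. I'll back off, retreat and verify.

```bash
python3 -m crank '-0.05 0 0 0 -1;-0.15 0 0 0 -1;-0.2 0 0 0 -1;0 0 -0.2 0 -1;0 0 -0.2 0 -1;0 0 -0.2 0 -1;0 0 0 0 -1;0 0 0 0 -1;0 0 0 0 -1'|egrep 'ft'; python3 p.py; python3 - <<'E'
from h import *
img,K,M=cam('wrist')
T=pose(.4413,.0779,0,1.6164)
for x in range(-122,-74,3):
    ys=np.arange(-85,65,2);P=np.array([[proj(K,M,T([x/1e3,y/1e3,.0555])) for y in ys]],np.float32)
    g=cv2.cvtColor(cv2.remap(img,P[...,0],P[...,1],1),cv2.COLOR_BGR2GRAY)[0]
    print(x,''.join('#' if v<60 else '+' if v<110 else '-' if v<200 else '.' for v in g))
E
```

```text
ft_force: [-0.8, 0.6, -0.1]
t 24.95 imager xyz mm [-183.2  -25.3  162.2] tipz 139.2 psi-rel-imager deg 0.34 f [ 0.7  0.8 -0.1] q7 0.16
-122 -----......................................................................
-119 -----......................................................................
-116 -----......................................................................
-113 -----......................................................................
-110 -----......................................................................
-107 -----......................................................................
-104 -----..........................-----.......................................
-101 -----..--+++-.................-------......................................
-98 ------+++++++--..----.--------------.......................................
-95 -----++----++++++++++++++++++####+--.......................................
-92 ----++-----+++++++++++++++++######+........................................
-89 -----+-...-+++++++++++++++++##+++##........................................
-86 ------++--++++-....----------+#++#-.........-..............................
-83 -----..----+++-....-------------------------------------------------...-++.
-80 -----.....-++#-.............-.............................-............+#++
-77 -----......++++-.......-....-.............................-...........-#+++
```

The lever lies square across. The insert's trailing edge is straight at x = -83 in my frame (about -84.8 true), so it is home, and the arm is clear.

```bash
python3 -c "
from bench import workorder
print(workorder.close_job())"
```

```text
the job is handed in; nothing more can be done
None
```

The insert is home against the back stop, the lever is fully across its mouth, the arm is clear, and I handed the job in at about 25 s; the hand-in returned no verdict.

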